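# Find the loose ground bolt and hold its cover open

## Task

One of the three bolts in the bench's grounding block has worked loose: it sinks when pushed and stays down, while the tight ones do not give. Tap all three bolt heads from above with the closed or open fingers, one after the other from the robot's left to its right, hard enough for a loose one to sink fully. Then lift the cover of the loose bolt by its tongue to about 50 degrees or more and finish while still holding it up in the gripper, so that I can get at the bolt; keep the other two covers shut and leave the phone, jar and screwdriver where they are.

Things in the scene. Friction and masses are not known exactly. Their poses are not given: they have to be found in the camera images.
- block: grey terminal block fixed on a 3 mm blue mat, 90 mm deep (x), 290 wide (y), 44 tall, turned up to 0.3 rad. Origin: centre of its underside. z up, -x side faces the robot, +y is the robot's left. Three stations 95 mm apart along y, the middle one at its centre, each a steel hex bolt in a black cover; 16 mm tall ribs between. Nothing shows which bolt is loose; it changes from run to run.
- head_a: steel hex head of the left-hand bolt (seen by the robot), 20 mm across, 17 mm tall, standing up through the cover's window. Origin: centre of its flat top, 75 mm above the block's underside, 25 mm above the cover's plate.
- bolt_a (a joint): how far the left-hand bolt has sunk, m. 0 at the start. A loose bolt slides down 8 mm under a push of about 3 N, then stops hard, and stays down when let go. A tight bolt gives less than 1 mm.
- cover_a: black hinged cover of the left-hand bolt, 70 g: plate 64 mm wide, 5 thick, with a 30 mm window, and a lift tongue 10 thick (y), 26 tall, reaching 50 mm out in front of the block over free space. Origin: grip point, mid-height of the tongue, 12 mm from its tip, 47 mm above the block's underside. Shut, axes as the block's; +x leads 115 mm straight to the hinge line, which runs along y.
- hinge_a (a joint): opening angle of the left-hand cover, rad: 0 shut and level (the start), 1.3 the stop; the tongue end rises and swings away from the robot. A light spring (about 0.05 N m per rad) and its weight shut it when let go.
- head_b: steel hex head of the middle bolt (seen by the robot), 20 mm across, 17 mm tall, standing up through the cover's window. Origin: centre of its flat top, 75 mm above the block's underside, 25 mm above the cover's plate.
- bolt_b (a joint): how far the middle bolt has sunk, m. 0 at the start. A loose bolt slides down 8 mm under a push of about 3 N, then stops hard, and stays down when let go. A tight bolt gives less than 1 mm.
- cover_b: black hinged cover of the middle bolt, 70 g: plate 64 mm wide, 5 thick, with a 30 mm window, and a lift tongue 10 thick (y), 26 tall, reaching 50 mm out in front of the block over free space. Origin: grip point, mid-height of the tongue, 12 mm from its tip, 47 mm above the block's underside. Shut, axes as the block's; +x leads 115 mm straight to the hinge line, which runs along y.
- hinge_b (a joint): opening angle of the middle cover, rad: 0 shut and level (the start), 1.3 the stop; the tongue end rises and swings away from the robot. A light spring (about 0.05 N m per rad) and its weight shut it when let go.
- head_c: steel hex head of the right-hand bolt (seen by the robot), 20 mm across, 17 mm tall, standing up through the cover's window. Origin: centre of its flat top, 75 mm above the block's underside, 25 mm above the cover's plate.
- bolt_c (a joint): how far the right-hand bolt has sunk, m. 0 at the start. A loose bolt slides down 8 mm under a push of about 3 N, then stops hard, and stays down when let go. A tight bolt gives less than 1 mm.
- cover_c: black hinged cover of the right-hand bolt, 70 g: plate 64 mm wide, 5 thick, with a 30 mm window, and a lift tongue 10 thick (y), 26 tall, reaching 50 mm out in front of the block over free space. Origin: grip point, mid-height of the tongue, 12 mm from its tip, 47 mm above the block's underside. Shut, axes as the block's; +x leads 115 mm straight to the hinge line, which runs along y.
- hinge_c (a joint): opening angle of the right-hand cover, rad: 0 shut and level (the start), 1.3 the stop; the tongue end rises and swings away from the robot. A light spring (about 0.05 N m per rad) and its weight shut it when let go.
- phone: bystander: black phone lying on the mat in front of the block, 72 x 150 x 8 mm; origin centre of its underside
- jar: bystander: small closed jar, 52 mm across, 42 mm tall, to the left of the block; origin centre of its underside
- driver: bystander: screwdriver 150 mm long lying on the mat to the right of the block; origin near its middle, at its underside

How it is judged:
On the way, in this order (a step that is already met when the one before it is completed fails the run):
1. the fingers press on the left-hand bolt's head with more than 1.5 N (contact force between the fingers and head_a above 1.5 N), for 0.03 s.
2. the fingers press on the middle bolt's head with more than 1.5 N (contact force between the fingers and head_b above 1.5 N), for 0.03 s.
3. the fingers press on the right-hand bolt's head with more than 1.5 N (contact force between the fingers and head_c above 1.5 N), for 0.03 s.
At the end, for the whole second after the job is handed in: One bolt has sunk by more than 5 mm (only the loose one can); that same bolt's cover stands still, open by more than 0.75 rad (43 degrees), with the fingers pressing on it (more than 0.3 N); both other covers are open by less than 0.15 rad (((value of joint bolt_a above 0.005 m and value of joint hinge_a above 0.75 rad and contact force between the fingers and cover_a above 0.3 N and velocity of joint hinge_a between -0.2 and 0.2 rad/s and value of joint each of hinge_b, hinge_c below 0.15 rad) or (value of joint bolt_b above 0.005 m and value of joint hinge_b above 0.75 rad and contact force between the fingers and cover_b above 0.3 N and velocity of joint hinge_b between -0.2 and 0.2 rad/s and value of joint each of hinge_a, hinge_c below 0.15 rad) or (value of joint bolt_c above 0.005 m and value of joint hinge_c above 0.75 rad and contact force between the fingers and cover_c above 0.3 N and velocity of joint hinge_c between -0.2 and 0.2 rad/s and value of joint each of hinge_a, hinge_b below 0.15 rad))); the arm keeps its last pose, push and grip.
It fails at once if a cover is raised by more than 0.25 rad while its bolt has not sunk (a tight bolt's cover, or before tapping) ((value of joint hinge_a above 0.25 rad and value of joint bolt_a below 0.004 m) or (value of joint hinge_b above 0.25 rad and value of joint bolt_b below 0.004 m) or (value of joint hinge_c above 0.25 rad and value of joint bolt_c below 0.004 m)).
It fails at once if the phone is moved by more than 20 mm (distance of phone from where it was at the start of the episode above 0.02 m).
It fails at once if the jar is moved by more than 20 mm (distance of jar from where it was at the start of the episode above 0.02 m).
It fails at once if the driver is moved by more than 20 mm (distance of driver from where it was at the start of the episode above 0.02 m).
It also fails if it takes over 45 s, if anything falls off the work surface, if the arm or the gripper's body presses on something with over 40 N, if the wrist force passes 120 N, or if a joint passes its speed limit or range.

## Robot

A 6-joint arm with a two-finger parallel gripper is mounted at the origin on the work surface. World frame = base frame: x ahead of the robot, y to its left, z up, the work surface at z = 0. Lengths are in m, angles in rad, forces in N, time in s.
With the tool pointing down it reaches from about 0.35 to 0.85 m from the base axis. Payload 8.1 kg.
Tool frame: the origin (TCP) lies at the very end of the fingers, on their centre line; the grasp point (between the pads) lies 19 mm behind it; z points along the fingers, y is the line along which they close (so a half turn about z gives the same grasp; the last joint's range is limited). The gripper opens to 93 mm and grips with 3 to 60 N. Pads are 15 mm wide; open, the fingers measure 128 mm over their backs; the gripper's body (75 mm by 188 mm) begins 65 mm behind the grasp point.
Start: joints at [1.232, 0.13, 1.488, -0, 1.523, -0.085], TCP at [0.151, 0.581, 0.182] pointing down, gripper open.
Joint ranges: [-2.96, 2.96], [-0.89, 2.26], [0.02, 2.5], [-1.34, 4.48], [0, 2.73], [-2.66, 2.66]. Speed limits (rad/s): [2.39, 2.39, 2.79, 3.14, 3.14, 3.14].

## Interface

Orientations are given as a rotation vector (axis times angle).
In Python, from plant import robot gives the robot as it stands. The module is installed in compiled form; this text tells all that it offers.
- The arm moves only by the tool play_rows, never from a script. Its argument "increments" is text: rows parted by semicolons, each of 5 numbers parted by spaces: the shift along the tool's x, y, z in mm, then the turn about the tool's z in degrees, then the closure, from -1 (fully open) to 1 (shut). In form: dx dy dz yaw claw; .... A call has 1 to 20 rows; each row is the pose to reach, as a shift and turn from the pose commanded when the call began, along the tool's axes at that moment; what a row does not reach only later rows make up. A row lasts 1/10 s, in which the tool goes at most 50 mm and 8.59 degrees, less where a joint would pass 70% of its speed; a pose out of reach is approached as far as the arm can. A call with a gripper value outside its range is refused whole. The fingers move at their own pace and stop on an object; "force" is the grip in N (left out, the last holds). Time passes only in rows, so rows that repeat a pose let the fingers close. It gives the time, the measured TCP pose, the force, the opening and the grip force at its end, in the units of the state.
- robot.read_state(): the state, without advancing time (a new reading comes with each control period).
- robot.read_camera(name): name is "scene" or "side" or "wrist"; returns the picture (400x640x3 uint8, blue, green, red); there is no depth.
- robot.calibration(name): a dict with "vertical_fov" (degrees; the focal length in pixels is half the picture's height over the tangent of half this angle, whatever the lens; pixels are square), "cx", "cy" (the principal point, pixels), "rvec" (rotation vector, rad) and "tvec" (3), from world to camera coordinates, as OpenCV has them. Camera axes: x right, y down, z forward; pixel columns grow to the right and rows downward; lengths in m; the calibration is good to about 2 mm. The wrist camera is an equidistant fisheye: a pixel r from the principal point sees the ray r / f radians off the axis. A picture is of the moment at which its call begins: read the wrist's pose just before it. calibration takes no time and is no camera call; for the wrist camera it gives the pose at the moment of the call.
- robot.close_job(): hands the job in; it is judged then, once.
Trained networks look in the newest picture that a camera, given by its name, has taken for a name from the list of things; names that differ only in an ending like _2 or _b are one class to them, and where a whole thing is asked for, a point or a joint stands for the part that bears it (a point fixed in the world has none). Each returns a list of dicts, best first, with "conf" (0 to 1); they miss things now and then, are a little off and sometimes report something else, mostly with a low value. They report only what shows in the picture. A call takes as long as a camera call.
- robot.recognise(camera, query): "centre" ([x, y, z] in m, in world coordinates, good to about 4 mm: the middle of the surface that is visible of it).
- robot.regions_of(camera, query): "pixels" (400x640 bool, what is visible of it).
- robot.landmark_of(camera, query): "centre" ([x, y, z] in m, in world coordinates, good to about 4 mm: a listed point, or the origin of a listed thing).
The state is a dict: "t": time; "q": joint angles; "dq": joint speeds; "joint_torque": joint torques, N m; "tool_pos": TCP position; "orientation": TCP orientation; "force": force on the tool from outside, world axes, zero at the start; "wrist_torque": the same for the moment, N m; "opening": finger opening in m; "gripper_force": force on a finger pad.
Only numpy, scipy, OpenCV 4.12 (cv2) and the standard library are available. Lean on these libraries where they do the work, as an engineer would, in place of code of your own. Each camera call takes 0.05 s, during which the arm holds its last target. There are 200 camera calls.

## Working session

There is one attempt and no reset: what is moved stays moved. The work goes in short steps, Python scripts to look and compute and a tool call to move; the robot and the scene stay as the last step left them, time stands still between calls to the robot, and variables do not carry over. Pictures are saved under pics/ and viewed, at most 10 in all, crops included, and the job is handed in when it is done.

Besides the shell and the picture viewer there is one more tool, called after ">>>" as a command line: name --argument value ..., lists and objects as JSON in quotes. play_rows: Moves the arm, as the interface text tells. Its arguments: {"type":"object","properties":{"increments":{"type":"string"},"force":{"type":"number"}},"required":["increments"]}

```bash
mkdir -p pics
python3 - <<'E'
from plant import robot
import cv2,numpy as np
s=robot.read_state();print(s['t'],s['tool_pos'],s['orientation'],s['opening'],s['force'])
ims=[robot.read_camera(c) for c in ("scene","side")]
for c,i in zip(("scene","side"),ims): cv2.imwrite(f'pics/{c}1.png',i)
for c in("scene","side"):
  for q in("head_a","cover_a","block","phone","jar","driver"):
    for d in robot.landmark_of(c,q)[:4]: print(c,q,np.round(d['centre'],4),round(d['conf'],2))
E
```

```text
0.0 [0.15042024 0.58018758 0.18079136] [-3.97603595e-01 -3.11594535e+00  2.80360308e-03] 0.0928039786255906 [-1.15378998 -0.47178159 -1.36150214]
scene head_a [ 0.5547 -0.0136  0.0768] 0.68
scene head_a [ 0.5649 -0.1095  0.0804] 0.62
scene head_a [0.54   0.078  0.0819] 0.55
scene cover_a [ 0.4726 -0.0257  0.0519] 0.93
scene cover_a [0.4561 0.0686 0.0487] 0.92
scene cover_a [ 0.4807 -0.1175  0.0478] 0.87
scene block [ 0.5522 -0.0151  0.0062] 0.88
scene phone [ 0.3804 -0.1105 -0.0005] 0.92
scene jar [ 0.5351  0.1936 -0.    ] 0.87
scene driver [ 0.6059 -0.2306  0.0042] 0.64
side head_a [ 0.557  -0.1038  0.0799] 0.54
side head_a [0.5347 0.0794 0.0807] 0.53
side head_a [ 0.5546 -0.0201  0.0745] 0.46
side cover_a [ 0.4701 -0.0245  0.0526] 0.97
side cover_a [ 0.4843 -0.1218  0.0524] 0.81
side cover_a [0.4565 0.0694 0.0487] 0.68
side block [ 0.5497 -0.0141  0.0027] 0.65
side phone [ 0.3809 -0.1126  0.0055] 0.91
side phone [ 0.6036 -0.2234  0.0019] 0.24
side jar [0.5401 0.1931 0.0051] 0.78
side driver [ 0.6043 -0.2243  0.0007] 0.64
```

View pics/scene1.png

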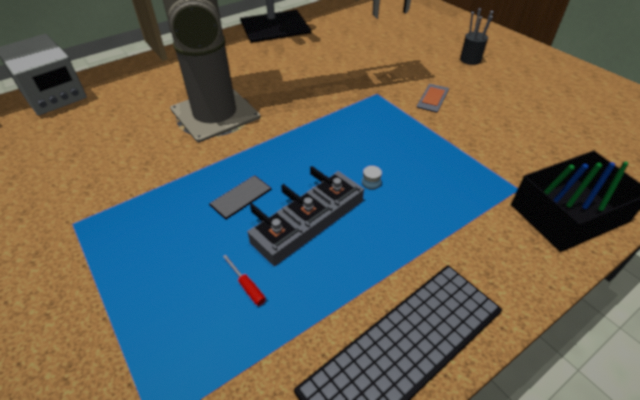

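```bash
cat > fit.py <<'E'
import numpy as np
from scipy.optimize import least_squares
# offsets in block frame: heads x? grip -> hinge 115; fit head x offset too
H=[([.5547,-.0136],0),([.5649,-.1095],-1),([.54,.078],1),([.557,-.1038],-1),([.5347,.0794],1),([.5546,-.0201],0)]
C=[([.4726,-.0257],0),([.4561,.0686],1),([.4807,-.1175],-1),([.4701,-.0245],0),([.4843,-.1218],-1),([.4565,.0694],1)]
B=[[.5522,-.0151],[.5497,-.0141]]
def R(a): return np.array([[np.cos(a),-np.sin(a)],[np.sin(a),np.cos(a)]])
def f(p):
  x,y,a,h=p; o=np.array([x,y]);r=[]
  for m,k in H: r+=list(o+R(a)@[h,.095*k]-m)
  for m,k in C: r+=list(o+R(a)@[-.083,.095*k]-m)
  for m in B: r+=list(o-m)
  return r
s=least_squares(f,[.55,-.015,.1,0]);print(s.x,np.sqrt(2*s.cost/len(s.fun)))
x,y,a,h=s.x
for n,k in zip('abc',(1,0,-1)): print(n,np.array([x,y])+R(a)@[h,.095*k],np.array([x,y])+R(a)@[-.083,.095*k])
E
python3 fit.py
python3 - <<'E'
from scipy.spatial.transform import Rotation as R
print(R.from_rotvec([-3.97603595e-01,-3.11594535e+00,2.80360308e-03]).as_matrix().round(4))
E
```

```text
[ 0.55200949 -0.01459136  0.13127382 -0.00106209] 0.002532898175870449
a [0.53852131 0.07945223] [0.4572884  0.06872679]
b [ 0.55095654 -0.01473039] [ 0.46972363 -0.02545582]
c [ 0.56339176 -0.108913  ] [ 0.48215886 -0.11963844]
[[-9.680e-01  2.511e-01 -6.000e-04]
 [ 2.511e-01  9.680e-01 -1.700e-03]
 [ 2.000e-04 -1.800e-03 -1.000e+00]]
```

The picture shows the block around pixel (305,215), the jar at (372,176), the driver at (245,280) and the phone at (240,197), which agrees with the network fits. I'll move above bolt a next.

>>> play_rows --increments "-250 -190 0 -11 1;-501 -387 0 -22 1;-501 -387 0 -22 1;-501 -387 0 -22 1;-501 -387 0 -22 1;-501 -387 0 -22 1;-501 -387 0 -22 1;-501 -387 0 -22 1;-501 -387 0 -22 1;-501 -387 0 -22 1;-501 -387 0 -22 1;-501 -387 0 -22 1;-501 -387 0 -22 1;-501 -387 0 -22 1;-501 -387 0 -22 1;-501 -387 0 -22 1;-501 -387 60 -22 1;-501 -387 60 -22 1;-501 -387 60 -22 1;-501 -387 60 -22 1" --force 15

```text
t: 2.7
tool_pos: [0.5385, 0.0811, 0.1231]
orientation: [-0.206, 3.134, 0.0]
force: [0.1, 0.3, 0.3]
opening: 0.0002
gripper_force: 0.0
```

Run:
```python
from plant import robot
import cv2,numpy as np
from scipy.spatial.transform import Rotation as R
s=robot.read_state();print(s['tool_pos'],R.from_rotvec(s['orientation']).as_matrix().round(4).tolist(),s['force'])
cv2.imwrite('pics/w1.png',robot.read_camera('wrist'))
for q in("head_a","cover_a"):
    for d in robot.landmark_of('wrist',q)[:4]: print(q,np.round(d['centre'],4),round(d['conf'],2))
```

```text
[0.53849976 0.08107727 0.12307352] [[-0.9914, -0.1309, 0.0005], [-0.1309, 0.9914, 0.0001], [-0.0005, -0.0, -1.0]] [0.09658774 0.29224651 0.27454164]
head_a [ 0.5666 -0.1108  0.075 ] 0.9
head_a [0.5386 0.0792 0.0825] 0.67
head_a [ 0.555  -0.0146  0.0038] 0.66
cover_a [0.4557 0.0667 0.0491] 0.85
cover_a [ 0.4814 -0.1208  0.0495] 0.59
cover_a [ 0.4729 -0.0275  0.049 ] 0.57
cover_a [0.5329 0.1937 0.0006] 0.31
```

View pics/w1.png

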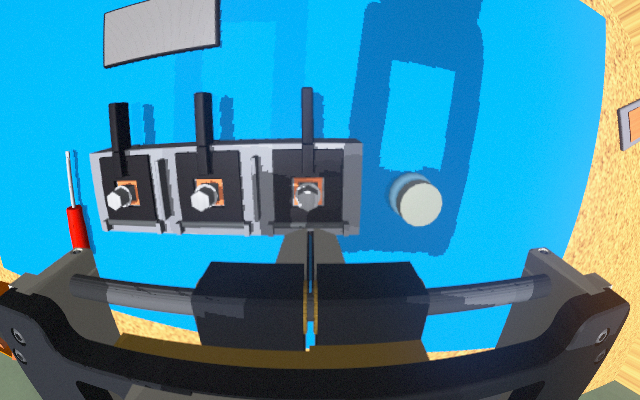

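The wrist view shows head a (307,192) under the fingertips, b at (207,195), c at (122,197) and the jar at (420,202). The tool is aligned with the block, so I'll press a gently.

>>> play_rows --increments "0 -2 36 0 1;0 -2 42 0 1;0 -2 44 0 1;0 -2 46 0 1;0 -2 47 0 1;0 -2 47 0 1"

```text
t: 3.45
tool_pos: [0.5393, 0.0785, 0.0758]
orientation: [-0.204, 3.134, 0.0]
force: [0.5, -0.1, -0.2]
opening: 0.0006
gripper_force: 0.0
```

>>> play_rows --increments "0 0 1 0 1;0 0 2 0 1;0 0 3 0 1;0 0 3 0 1"

```text
t: 3.85
tool_pos: [0.5385, 0.0784, 0.0716]
orientation: [0.204, -3.135, 0.0]
force: [0.1, 0.7, -0.4]
opening: 0.0006
gripper_force: 0.0
```

Run:
```python
from plant import robot
import cv2,numpy as np
print(robot.read_state()['force'])
w=robot.read_camera('wrist');cv2.imwrite('pics/w2.png',np.hstack([cv2.resize(w[120:280,220:420],(400,320)),cv2.resize(robot.read_camera('side')[100:300,200:450],(400,320))]))
for d in robot.landmark_of('wrist','head_a')[:4]: print(np.round(d['centre'],4),round(d['conf'],2))
```

```text
[ 0.11620704  0.74840486 -0.4014048 ]
[ 0.5633 -0.1123  0.0775] 0.93
[ 0.5525 -0.0134  0.0736] 0.89
[0.537  0.082  0.0797] 0.72
```

View pics/w2.png

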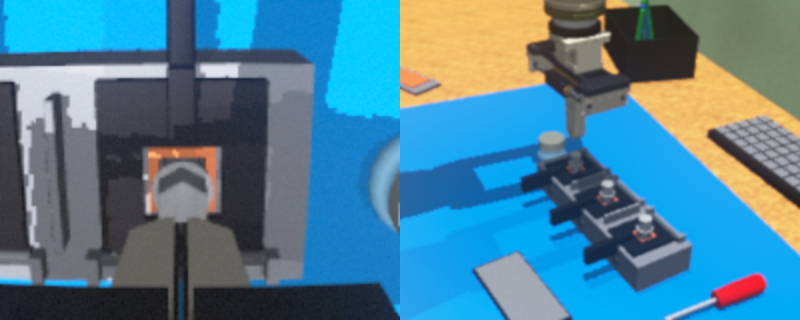

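Run:
```python
from plant import robot
import cv2,numpy as np
t=robot.read_state()['tool_pos'];print(t)
def proj(n,P):
  c=robot.calibration(n);f=200/np.tan(np.radians(c['vertical_fov'])/2)
  p=cv2.Rodrigues(np.array(c['rvec'],float))[0]@P+np.ravel(c['tvec'])
  if n=='wrist':
    r=np.hypot(p[0],p[1]);return np.array([c['cx'],c['cy']])+f*np.arctan2(r,p[2])*p[:2]/r
  return np.array([c['cx'],c['cy']])+f*p[:2]/p[2]
for n in('side','wrist'):
  for l,P in(('tcp',t),('a78',[.5385,.0795,.078]),('a70',[.5385,.0795,.070]),('b78',[.551,-.0147,.078]),('c78',[.5634,-.1089,.078])):print(n,l,proj(n,np.array(P)).round(1))
s=robot.read_camera('side');w=robot.read_camera('wrist')
cv2.imwrite('pics/w3.png',np.hstack([cv2.resize(w[150:250,260:360],(400,400),interpolation=0),cv2.resize(s[160:260,290:390],(400,400),interpolation=0)]))
```

```text
[0.53865186 0.0783846  0.07181796]
side tcp [309.8 197.4]
side a78 [309.5 195.1]
side a70 [309.5 197.8]
side b78 [329.4 213.6]
side c78 [352.6 235.3]
wrist tcp [309.4 219.4]
wrist a78 [311.  222.7]
wrist a70 [311.  218.5]
wrist b78 [180.2 221.1]
wrist c78 [ 84.  217.6]
```

View pics/w3.png

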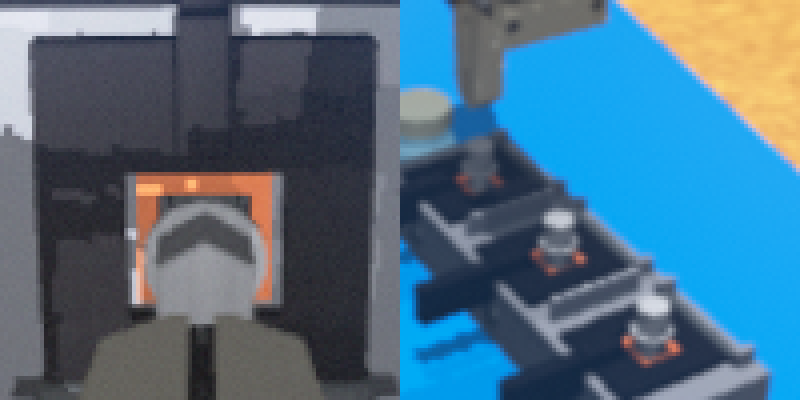

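The side crop shows the fingertips at full-picture pixel (310,186). Head a's top, at (310,195), has not sunk. So the visible fingertips end about 25 mm above the reported TCP, and I'll keep descending carefully.

>>> play_rows --increments "0 0 3 0 1;0 0 5 0 1;0 0 7 0 1;0 0 9 0 1;0 0 10 0 1;0 0 10 0 1"

```text
t: 4.7
tool_pos: [0.5385, 0.0784, 0.0616]
orientation: [0.204, -3.134, -0.0]
force: [0.2, -0.5, 0.5]
opening: 0.0002
gripper_force: 0.0
```

>>> play_rows --increments "0 0 2 0 1;0 0 4 0 1;0 0 6 0 1;0 0 7 0 1;0 0 8 0 1;0 0 8 0 1"

```text
t: 5.3
tool_pos: [0.5385, 0.0784, 0.0537]
orientation: [0.204, -3.135, -0.0]
force: [-0.3, 1.0, -0.4]
opening: 0.0002
gripper_force: 0.0
```

Run:
```python
from plant import robot
import cv2,numpy as np
st=robot.read_state();print(st['t'],st['tool_pos'],st['force'])
s=robot.read_camera('side');w=robot.read_camera('wrist')
cv2.imwrite('pics/w4.png',np.hstack([cv2.resize(w[150:250,260:360],(400,400),interpolation=0),cv2.resize(s[160:260,290:390],(400,400),interpolation=0)]))
```

```text
5.3 [0.53853434 0.07842716 0.05365086] [-0.26291103  1.04185758 -0.41099473]
```

View pics/w4.png

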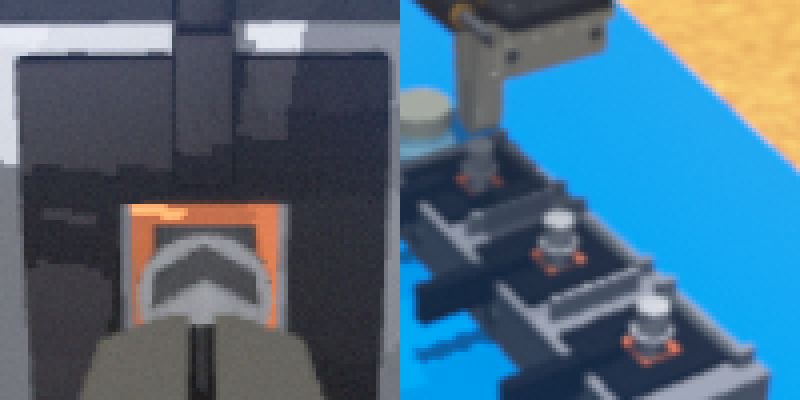

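The fingertip is now at crop y≈131 and the head top at about 140, so roughly 6 mm remains. I'll continue in small steps.

>>> play_rows --increments "0 0 2 0 1;0 0 4 0 1;0 0 5 0 1;0 0 6 0 1;0 0 7 0 1;0 0 7 0 1"

```text
t: 6.0
tool_pos: [0.5385, 0.0784, 0.0466]
orientation: [0.204, -3.135, 0.0]
force: [0.5, -0.7, -1.8]
opening: 0.0005
gripper_force: 0.0
```

>>> play_rows --increments "0 0 1 0 1;0 0 2 0 1;0 0 2 0 1"

```text
t: 6.3
tool_pos: [0.5386, 0.0784, 0.0447]
orientation: [0.204, -3.135, 0.0]
force: [-0.2, 0.5, 0.4]
opening: 0.0005
gripper_force: 0.0
```

>>> play_rows --increments "0 0 1 0 1;0 0 2 0 1;0 0 3 0 1;0 0 3 0 1"

```text
t: 6.7
tool_pos: [0.5385, 0.0784, 0.0416]
orientation: [0.204, -3.135, 0.0]
force: [0.1, -0.7, -0.0]
opening: 0.0009
gripper_force: 0.0
```

Run:
```python
from plant import robot
import cv2,numpy as np
st=robot.read_state();print(st['t'],st['tool_pos'],st['force'])
s=robot.read_camera('side');w=robot.read_camera('wrist')
cv2.imwrite('pics/w5.png',np.hstack([cv2.resize(w[150:250,260:360],(400,400),interpolation=0),cv2.resize(s[160:260,290:390],(400,400),interpolation=0)]))
```

```text
6.7 [0.5385156  0.0783861  0.04163458] [ 0.12048257 -0.68532865 -0.046     ]
```

View pics/w5.png

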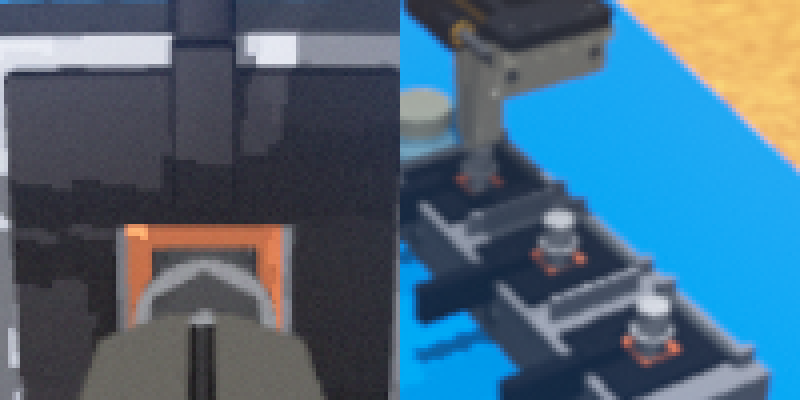

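The fingertip edge is at crop y≈148, overlapping head a's top (140), with no steady force. The head is either sinking or about to be touched. I'll continue in small steps.

>>> play_rows --increments "0 0 1 0 1;0 0 2 0 1;0 0 2 0 1"

```text
t: 7.1
tool_pos: [0.5389, 0.0784, 0.0413]
orientation: [-0.204, 3.135, -0.0]
force: [-6.3, -0.9, 13.1]
opening: 0.0008
gripper_force: 5.9
```

>>> play_rows --increments "0 0 1 0 1;0 0 2 0 1;0 0 2 0 1"

```text
t: 7.4
tool_pos: [0.539, 0.0784, 0.041]
orientation: [-0.205, 3.134, -0.0]
force: [-14.2, -0.7, 27.3]
opening: 0.0004
gripper_force: 13.2
```

Contact is hard at TCP z≈0.0413, with 27 N. I'll lift, hop to b, and look at a along the way.

>>> play_rows --increments "0 0 -40 0 1;0 -45 -40 0 1;0 -94 -40 0 1;0 -94 -40 0 1;0 -94 -25 0 1;0 -94 -18 0 1;0 -94 -18 0 1"

```text
t: 8.1
tool_pos: [0.5487, -0.0134, 0.0531]
orientation: [0.206, -3.13, -0.002]
force: [0.4, 0.8, -0.6]
opening: 0.0004
gripper_force: 0.0
```

Run:
```python
from plant import robot
import cv2,numpy as np
st=robot.read_state();print(st['t'],st['tool_pos'],st['force'])
s=robot.read_camera('side');w=robot.read_camera('wrist')
cv2.imwrite('pics/w6.png',np.hstack([cv2.resize(w[100:300,220:420],(400,400),interpolation=0),cv2.resize(s[160:260,290:390],(400,400),interpolation=0)]))
for c in('side','scene','wrist'):
  for d in robot.landmark_of(c,'head_a')[:4]: print(c,np.round(d['centre'],4),round(d['conf'],2))
```

```text
8.1 [ 0.548747   -0.01339843  0.05305946] [ 0.40321587  0.8439829  -0.56321008]
side [0.5353 0.0811 0.0785] 0.49
side [ 0.5623 -0.1069  0.0785] 0.47
side [ 0.5563 -0.0187  0.0768] 0.38
scene [ 0.5547 -0.0136  0.0768] 0.68
scene [ 0.5649 -0.1095  0.0804] 0.62
scene [0.54   0.078  0.0819] 0.55
wrist [0.5391 0.0822 0.0764] 0.84
wrist [ 0.5514 -0.0119  0.0783] 0.84
wrist [ 0.5665 -0.1154  0.078 ] 0.69
```

View pics/w6.png

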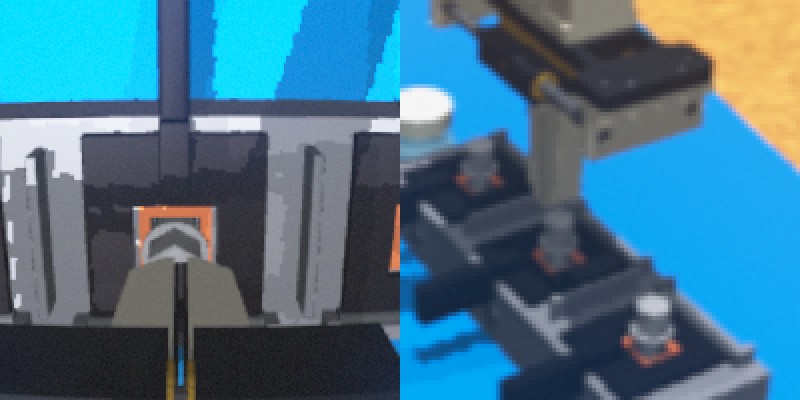

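Head a's top (side crop y≈140) is unchanged and the net gives z≈0.077, so a is tight. Contact happens at TCP z≈0.0415, meaning the fingertips sit about 36 mm above the reported TCP. Now I'll press b.

>>> play_rows --increments "-2 -1 8 0 1;-2 -1 11 0 1;-2 -1 13 0 1;-2 -1 15 0 1;-2 -1 16 0 1;-2 -1 16 0 1"

```text
t: 8.95
tool_pos: [0.5528, -0.0155, 0.0412]
orientation: [0.204, -3.134, -0.0]
force: [-8.6, 0.5, 13.2]
opening: 0.0007
gripper_force: 6.8
```

b holds 13 N at the same height, so it is tight. Now c.

>>> play_rows --increments "0 0 -40 0 1;0 -45 -40 0 1;0 -95 -40 0 1;0 -95 -40 0 1;0 -95 -18 0 1;0 -95 -10 0 1;0 -95 -6 0 1;0 -95 -3 0 1;0 -95 0 0 1;0 -95 0 0 1"

```text
t: 9.95
tool_pos: [0.5656, -0.1094, 0.0401]
orientation: [-0.205, 3.134, -0.0]
force: [0.0, -0.2, -0.6]
opening: 0.0008
gripper_force: 0.0
```

>>> play_rows --increments "0 0 2 0 1;0 0 4 0 1;0 0 5 0 1;0 0 5 0 1"

```text
t: 10.35
tool_pos: [0.5657, -0.1097, 0.035]
orientation: [-0.204, 3.134, -0.0]
force: [0.9, 1.2, 1.0]
opening: 0.0008
gripper_force: 0.8
```

c is sinking; I'll push to the stop.

>>> play_rows --increments "0 0 1 0 1;0 0 2 0 1;0 0 3 0 1;0 0 4 0 1;0 0 4 0 1"

```text
t: 10.85
tool_pos: [0.5659, -0.1098, 0.0332]
orientation: [-0.204, 3.134, -0.0]
force: [-8.0, 4.1, 19.3]
opening: 0.0005
gripper_force: 9.8
```

c stopped at 8 mm below the others, so c is the loose one. I'll lift, open, and move over tongue c.

>>> play_rows --increments "0 0 -40 0 1;0 0 -55 0 0.2;40 0 -55 0 0.2;84 0 -55 0 0.2;84 0 -55 0 0.2;84 0 -55 0 0.2;84 0 -40 0 0.2;84 0 -40 0 0.2"

```text
t: 11.65
tool_pos: [0.4817, -0.1203, 0.0687]
orientation: [0.205, -3.133, -0.001]
force: [-0.5, 0.4, -0.6]
opening: 0.0373
gripper_force: 0.0
```

Run:
```python
from plant import robot
import cv2,numpy as np
st=robot.read_state();print(st['t'],st['tool_pos'],st['force'],st['opening'])
s=robot.read_camera('side');w=robot.read_camera('wrist')
cv2.imwrite('pics/w7.png',np.hstack([cv2.resize(w[100:300,220:420],(400,400),interpolation=0),cv2.resize(s[170:270,270:370],(400,400),interpolation=0)]))
for q in('cover_a','head_a'):
  for d in robot.landmark_of('wrist',q)[:4]: print(q,np.round(d['centre'],4),round(d['conf'],2))
```

```text
11.65 [ 0.48172075 -0.12027241  0.0687098 ] [-0.45305752  0.36159377 -0.63072867] 0.037331096089176605
cover_a [ 0.4817 -0.1204  0.0523] 0.88
cover_a [0.4552 0.0674 0.0482] 0.62
cover_a [ 0.4747 -0.0259  0.05  ] 0.55
head_a [0.5405 0.0815 0.0808] 0.52
head_a [ 0.5546 -0.0128  0.0023] 0.25
```

View pics/w7.png

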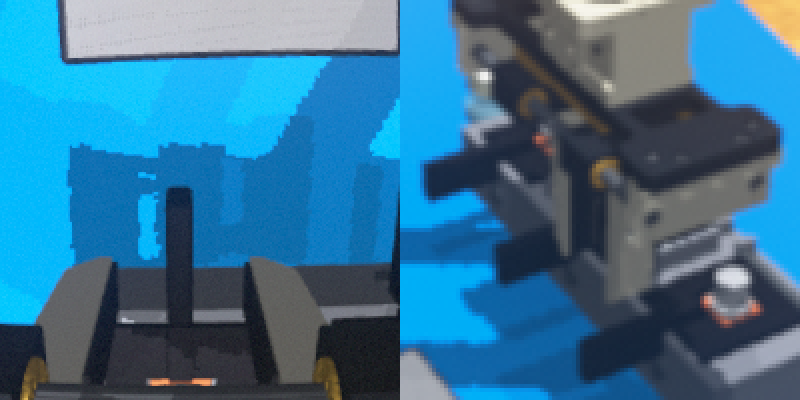

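The fingers straddle tongue c, which is centred in the wrist crop at (180,250). The bolt shows at side crop (733,290). I'll descend in stages.

>>> play_rows --increments "0 0 20 0 0.2;0 0 40 0 0.2;0 0 50 0 0.2;0 0 55 0 0.2;0 0 60 0 0.2;0 0 60 0 0.2"

```text
t: 12.45
tool_pos: [0.4821, -0.1206, 0.0108]
orientation: [0.204, -3.135, -0.0]
force: [0.4, 0.7, -0.5]
opening: 0.0372
gripper_force: 0.0
```

Run:
```python
from plant import robot
import cv2,numpy as np
st=robot.read_state();print(st['t'],st['tool_pos'],st['force'],st['opening'])
s=robot.read_camera('side');w=robot.read_camera('wrist')
cv2.imwrite('pics/w8.png',np.hstack([cv2.resize(w[100:300,220:420],(400,400),interpolation=0),cv2.resize(s[170:270,270:370],(400,400),interpolation=0)]))
```

```text
12.45 [ 0.48211965 -0.12063603  0.01082389] [ 0.42479878  0.7208331  -0.5090411 ] 0.037159000890038374
```

View pics/w8.png

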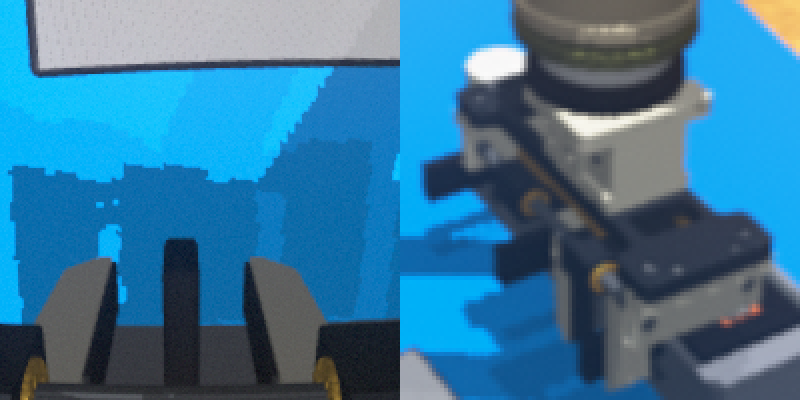

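The fingers straddle tongue c, visible at side crop (592,350), with no contact. I'll go 5 mm deeper and close.

>>> play_rows --increments "0 0 5 0 0.2;0 0 5 0 1;0 0 5 0 1;0 0 5 0 1;0 0 5 0 1;0 0 5 0 1;0 0 5 0 1;0 0 5 0 1" --force 25

```text
t: 13.35
tool_pos: [0.4821, -0.1207, 0.006]
orientation: [-0.205, 3.135, -0.0]
force: [-0.7, -0.3, 0.8]
opening: 0.0097
gripper_force: 25.0
```

>>> play_rows --increments "0 0 -6 0 1;-0.6 0 -12 0 1;-1.4 0 -18 0 1;-2.5 0 -24 0 1;-4 0 -30 0 1;-5.6 0 -35.5 0 1;-7.6 0 -41 0 1;-10 0 -47 0 1;-12.5 0 -52 0 1;-15.4 0 -57.5 0 1"

```text
t: 14.35
tool_pos: [0.4972, -0.1185, 0.0635]
orientation: [0.204, -3.134, -0.0]
force: [3.5, -0.3, -5.4]
opening: 0.0101
gripper_force: 25.0
```

>>> play_rows --increments "-3.2 0 -5 0 1;-6.6 0 -10 0 1;-10.2 0 -15 0 1;-14 0 -19.5 0 1;-18.3 0 -24 0 1;-22.6 0 -28 0 1;-27.2 0 -32 0 1;-32 0 -35.5 0 1;-37 0 -39 0 1;-42 0 -42 0 1;-42 0 -42 0 1;-42 0 -42 0 1;-42 0 -42 0 1"

```text
t: 15.65
tool_pos: [0.5392, -0.1129, 0.1055]
orientation: [-0.205, 3.134, 0.001]
force: [0.4, 5.2, -2.6]
opening: 0.0098
gripper_force: 25.0
```

Run:
```python
from plant import robot
import cv2,numpy as np
st=robot.read_state();print(st['t'],st['tool_pos'],st['force'],st['opening'],st['gripper_force'])
s=robot.read_camera('side');w=robot.read_camera('scene')
cv2.imwrite('pics/w9.png',np.hstack([cv2.resize(w[140:280,220:400],(400,311)),cv2.resize(s[130:270,270:450],(400,311))]))
for c in('side','scene','wrist'):
  for d in robot.landmark_of(c,'cover_c')[:4]: print(c,np.round(d['centre'],4),round(d['conf'],2))
```

```text
15.65 [ 0.5391984  -0.11285607  0.10550468] [ 0.38598856  5.2360943  -2.6257545 ] 0.009812828764029327 24.998053014278412
side [ 0.5365 -0.1131  0.1503] 0.85
side [0.4567 0.0662 0.0482] 0.7
side [ 0.4696 -0.0256  0.0542] 0.63
scene [0.4598 0.0685 0.0511] 0.98
scene [ 0.4718 -0.027   0.05  ] 0.92
scene [ 0.5343 -0.1112  0.1491] 0.72
wrist [ 0.4707 -0.0245  0.0486] 0.78
wrist [ 0.4826 -0.1203  0.0515] 0.73
wrist [0.4554 0.0671 0.047 ] 0.56
```

View pics/w9.png

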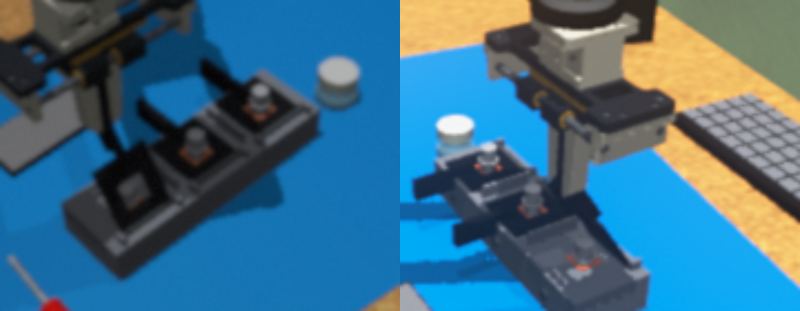

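Cover c stands open at about 60° in the gripper (side crop (575,190)), with its grip point at z≈0.150. The other two covers are shut and the bystanders are unmoved, so I'm handing in.

```bash
python3 -c "
from plant import robot
print(robot.close_job())"
```

```text
the job is handed in; nothing more can be done
None
```

I tapped all three bolts from left to right, found the right-hand one (c) loose (it sank about 8 mm), and handed the job in with its cover held at about 60° in the gripper; I know of no failed condition, but the hand-in gave no verdict.

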